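# Hold the funnel over the planter's filling tube

### The arm

A 6-joint arm with a two-finger parallel gripper is mounted at the origin on the work surface. World frame = base frame: x ahead of the robot, y to its left, z up, the work surface at z = 0. Lengths are in mm, angles in rad, forces in N, time in s.
With the tool pointing down it reaches from about 400 to 925 mm from the base axis. Payload 3.4 kg.
Tool frame: the origin (TCP) lies at the very end of the fingers, on their centre line; the grasp point (between the pads) lies 19 mm behind it; z points along the fingers, y is the direction in which the jaws open and shut (so a half turn about z gives the same grasp; the last joint's range is limited). The gripper opens to 85 mm and grips with 20 to 120 N. Pads are 22 mm wide; open, the fingers measure 114 mm over their backs; the gripper's body (76 mm by 85 mm) begins 54 mm behind the grasp point. The pads swing forward as they close: fully open they stand 13 mm farther back than shut.
Start: joints at [-1.347, 0.307, 1.506, -0, 1.328, -0.073], TCP at [168.691, -549.704, 231.305] pointing down, gripper open.
Joint ranges: [-3.12, 3.12], [-1.05, 2.28], [0.14, 2.33], [-1.42, 4.57], [0.1, 2.73], [-2.68, 2.68]. Speed limits (rad/s): [2.57, 2.57, 3.14, 3.14, 3.14, 3.14].

### API

Orientations are given as a rotation vector (axis times angle).
In Python, from rig import arm, imaging gives the robot as it stands.
- The arm moves only by the tool send_rows, never from a script. Its argument "rows" is a list of rows, each an object of numbers: "x", "y", "z": the shift along the tool's x, y, z in mm; "yaw": the turn about the tool's z in degrees; "fingers": the opening, from 0 (shut) to 1 (fully open). A call has 1 to 20 rows; each row shifts and turns the pose as measured when the row begins, along the tool's axes as they then stand; what a row does not reach is not made up. A row lasts 1/10 s, in which the tool goes at most 50 mm and 8.59 degrees, less where a joint would pass 70% of its speed; a pose out of reach is approached as far as the arm can. A call with a gripper value outside its range is refused whole. The fingers move at their own pace and stop on an object; "squeeze" is the grip in N (left out, the last holds). Time passes only in rows, so rows that do not move let the fingers close. It gives the time, the measured TCP pose, the force and the opening at its end, in the units of the state.
- arm.read_state(): the state, without advancing time (a new reading comes with each control period).
- imaging.get_image(name): name is "scene" or "side" or "wrist"; returns the picture (420x560x3 uint8, red, green, blue); there is no depth.
- imaging.get_calibration(name): a dict with "camera_matrix" (3x3 intrinsics, pixels), "rvec" (rotation vector, rad) and "tvec" (3), from world to camera coordinates, as OpenCV has them; the wrist camera has in their place "T_tool_cam" (4x4, takes a point from camera to tool coordinates, whose origin is the TCP and whose axes are the flange's). Camera axes: x right, y down, z forward; pixel columns grow to the right and rows downward; lengths in mm; the calibration is good to about 2 mm. A picture is of the moment at which its call begins: read the wrist's pose just before it. get_calibration takes no time and is no camera call.
- arm.job_done(): hands the job in, once; it reports no verdict.
The state is a dict: "time_s": time; "joints": joint angles; "joint_velocities": joint speeds; "tau": joint torques, N m; "tool_pos": TCP position; "eef_rot": TCP orientation; "ft_force": force on the tool from outside, world axes, zero at the start; "wrist_torque": the same for the moment, N m; "finger_gap": finger opening in mm.
Only numpy, scipy, OpenCV 4.12 (cv2) and the standard library are available. Lean on these libraries where they do the work, as an engineer would, in place of code of your own. Each camera call takes 0.05 s, during which the arm holds its last target. There are 200 camera calls.

### The job

Slide the clear planter's door fully open, until you feel it meet its stop. Then lift the funnel by its tab out of the wooden drying stand, carry it over the things in between without touching the filling tube or pressing on the planter with it or shifting anything else, and hold it upright with the spout centred about one centimetre above the mouth of the filling tube, touching neither tube nor planter, so that I can pour. Finish while still holding it there, with the door left open.

Things in the scene. Friction and masses are not known exactly. Their poses are not given: they have to be found in the camera images.
- planter: clear acrylic box, 160 mm (own x) by 340 mm (own y) by 140 mm tall, standing fixed on the slab; origin at the centre of its underside, z up. Its own -y half has a fixed roof, the +y half is an opening under the sliding door. Aluminium rails along its two long edges reach 154 mm above the slab
- door (a joint): how far the sliding door is open, in m: 0 is shut, growing as the door slides towards the planter's own -y. It starts anywhere from shut to 40 mm open. Slides with about 2 N of friction and stays where it is left; fully open is at a hard stop, 140 to 160 mm from shut, to be found by feel
- door_knob (a point): top centre of the door's knob, an upright steel cylinder 22 mm across that stands 36 mm above the clear 5 mm door panel (panel top 152 mm, knob top 188 mm above the slab). The knob moves with the door
- tube: white open filling tube, upright and fixed in the planter beneath the door's opening, outer diameter 38 mm, bore 30 mm; origin at the centre of its foot on the soil, 50 mm above the slab, z up; 65 mm tall. Its place in the opening varies
- tube_mouth (a point): centre of the filling tube's open upper end, 115 mm above the slab (25 mm below the top edge of the planter's walls); z up
- funnel: silicone funnel, spout down, 40 to 85 g. Origin: centre of the spout's lower end, z up its axis. Spout 16 mm across to z = 40 mm, flat shoulder 40 mm across, then a cone to a 76 mm rim at z = 80 mm. A flat tab on the rim points along own -x: 10 mm thick (y), x = -34 to -80 mm, z = 62 to 80 mm. Starts in the stand, origin 20 mm above the slab
- funnel_tab (a point): grasp point in the middle of the tab's free part, at (-62, 0, 71) mm in the funnel's frame, same axes as the funnel
- stand: wooden drying stand, block 90 x 90 x 60 mm tall, fixed, with a 27 mm hole down its middle in which the funnel's spout hangs while the shoulder rests on the block's top; origin at the centre of its underside
- ceramic_pot: open white ceramic pot, 90 mm across, 85 mm tall; origin at the centre of its underside. Bystander: leave it where it is
- clay_pot: small open clay pot, 70 mm across, 65 mm tall; origin under its centre. Bystander
- saucer: flat ceramic saucer, 100 mm across, 18 mm tall; origin under its centre. Bystander
- feed_bottle: capped plant-feed bottle, 60 mm across, 150 mm tall; origin under its centre. Bystander
- rake: mini rake with wooden handle and steel tines, 220 mm long, lying; origin near its middle on the slab. Bystander
- scoop: small white plastic scoop, 130 mm long, 25 mm tall, lying; origin near its middle on the slab. Bystander
- trowel: flat-bladed hand tool lying at the right of the planter; origin near its middle. Bystander
There are look-alikes about, which are no part of the job. Leave any blue or pink look-alike of the stand alone. There is more than one size of the funnel; the one meant has the size given above.

How it is judged:
By the outcome, as a careful person would: the job done as asked, in the order asked, and still so for the second after the job is handed in, while the arm keeps its last pose, push and grip.
It also fails if it takes over 64 s, if anything falls off the work surface, if the arm or the gripper's body presses on something with over 40 N, if the wrist force passes 120 N, or if a joint passes its speed limit or range.

## Working session

There is one attempt and no reset: what is moved stays moved. The work goes in short steps, Python scripts to look and compute and a tool call to move; the robot and the scene stay as the last step left them, time stands still between calls to the robot, and variables do not carry over. Pictures are saved under pics/ and viewed, about 8 in all and at most 12, crops included, and the job is handed in when it is done.

Besides the shell and the picture viewer there is one more tool, called after ">>>" as a command line: name --argument value ..., lists and objects as JSON in quotes. send_rows: Moves the arm, as the interface text tells. Its arguments: {"type":"object","properties":{"rows":{"type":"array","items":{"type":"object","properties":{"x":{"type":"number"},"y":{"type":"number"},"z":{"type":"number"},"yaw":{"type":"number"},"fingers":{"type":"number"}}}},"squeeze":{"type":"number"}},"required":["rows"]}

```bash
mkdir -p pics; cat > h.py <<'E'
import numpy as np, cv2
from rig import arm, imaging
def cal(n, st=None):
    c=imaging.get_calibration(n); K=np.array(c["camera_matrix"],float)
    if "rvec" in c:
        R=cv2.Rodrigues(np.array(c["rvec"],float))[0]; t=np.array(c["tvec"],float).ravel()
    else:
        T=np.eye(4); T[:3,:3]=cv2.Rodrigues(np.array(st["eef_rot"],float))[0]; T[:3,3]=st["tool_pos"]
        M=np.linalg.inv(T@np.array(c["T_tool_cam"],float)); R,t=M[:3,:3],M[:3,3]
    return K,R,t
def ray(c,uv):
    K,R,t=c; d=R.T@np.linalg.inv(K)@np.array([uv[0],uv[1],1.]); return -R.T@t, d/np.linalg.norm(d)
def onz(c,uv,z):
    o,d=ray(c,uv); return o+d*(z-o[2])/d[2]
def tri(c1,p1,c2,p2):
    A=[];b=[]
    for c,p in((c1,p1),(c2,p2)):
        o,d=ray(c,p);P=np.eye(3)-np.outer(d,d);A.append(P);b.append(P@o)
    return np.linalg.lstsq(np.vstack(A),np.hstack(b),rcond=None)[0]
def proj(c,X):
    K,R,t=c; p=K@(R@np.asarray(X,float)+t); return p[:2]/p[2]
def grab(n,f):
    st=arm.read_state(); im=imaging.get_image(n); cv2.imwrite("pics/"+f,im[:,:,::-1]); return im,cal(n,st)
E
python3 - <<'E'
from h import *
np.set_printoptions(precision=2,suppress=True)
for n in("scene","side","wrist"):
    im,c=grab(n,n+"0.png"); print(n,c[0].tolist(),"cam pos",-c[1].T@c[2],"axes",c[1].tolist())
print(imaging.get_calibration("wrist")["T_tool_cam"]); print(arm.read_state())
E
```

```text
scene [[404.4102273559632, 0.0, 275.70645441566637], [0.0, 404.4102273559632, 219.82301166770088], [0.0, 0.0, 1.0]] cam pos [1031.69 -787.94  870.29] axes [[0.799111625240637, 0.6011809739512621, 0.001430721593828177], [0.364513674648024, -0.48262960711542946, -0.7963657723246277], [-0.4780694420268479, 0.6369066641939131, -0.6048136156747136]]
side [[521.2384164791973, 0.0, 281.464305476991], [0.0, 521.2384164791973, 206.1942638450963], [0.0, 0.0, 1.0]] cam pos [   3.14 1111.6  1200.83] axes [[-0.9083713554928861, -0.41761335318396053, 0.02146084253857783], [-0.2882578857107567, 0.5881732232005829, -0.7556187205432394], [0.3029337746861207, -0.6925686585114046, -0.6546600502567208]]
wrist [[317.4198925615279, 0.0, 277.88270480767153], [0.0, 317.4198925615279, 211.77020825355046], [0.0, 0.0, 1.0]] cam pos [ 240.3  -526.47  372.97] axes [[0.2933624240402307, -0.95599695205951, -0.0028837153410690855], [-0.9131718977769636, -0.2811110980480989, 0.29511630870660616], [-0.28294093601255493, -0.08394270788532235, -0.9554569841291757]]
[[  -0.     -0.96   -0.3    75.22]
 [   1.      0.     -0.     -0.82]
 [   0.     -0.3     0.96 -142.47]
 [   0.      0.      0.      1.  ]]
{'time_s': 0.15, 'joints': array([-1.35,  0.31,  1.51,  0.  ,  1.33, -0.07]), 'joint_velocities': array([-0., -0., -0., -0., -0.,  0.]), 'tau': array([  0.  , -45.8 , -25.22,  -0.  ,   0.01,  -0.  ]), 'tool_pos': array([ 168.58, -549.17,  230.59]), 'eef_rot': array([-3.11, -0.47,  0.  ]), 'ft_force': array([ 0.12, -0.99, -0.96]), 'wrist_torque': array([ 0.  , -0.  , -0.05]), 'finger_gap': 85.41037373894574}
```

View pics/scene0.png

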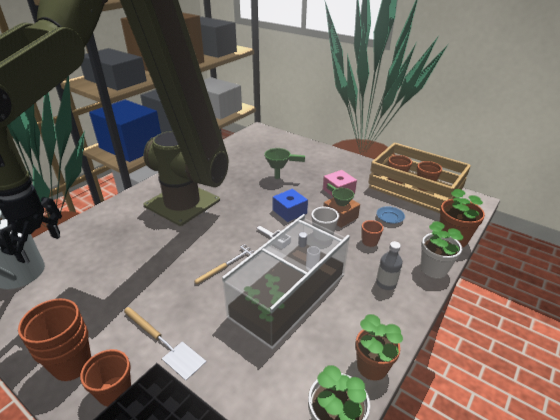

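View pics/side0.png

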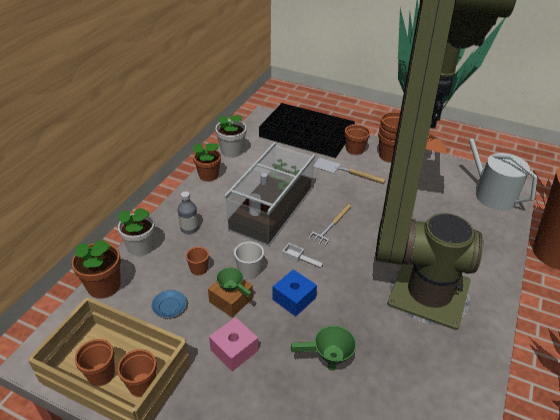

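The scene view shows the planter at about (288,275), the wooden stand with the small green funnel at about (342,205), and the knob at about (302,240). In the side view the funnel is at (230,282), the planter at (270,190), and the tube or knob at (265,180)/(254,205). I'll enlarge both views to pick points.

```bash
python3 - <<'E'
import cv2,numpy as np
a=cv2.imread("pics/scene0.png")[170:345,215:405]; b=cv2.imread("pics/side0.png")[135:320,170:330]
a=cv2.resize(a,None,fx=2.3,fy=2.3,interpolation=cv2.INTER_CUBIC);b=cv2.resize(b,None,fx=2.2,fy=2.2,interpolation=cv2.INTER_CUBIC)
o=np.zeros((410,790,3),np.uint8);o[:a.shape[0],:a.shape[1]]=a[:410];o[:b.shape[0],438:438+b.shape[1]]=b[:410];cv2.imwrite("pics/crop0.png",o)
E
```

```text
(no output)
```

View pics/crop0.png

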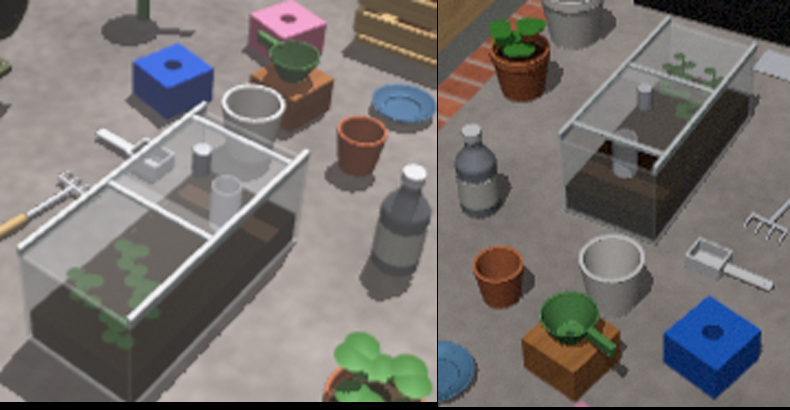

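```bash
cat >m0.py <<'E'
from h import *
np.set_printoptions(precision=1,suppress=True)
S=cal("scene");D=cal("side")
s=lambda x,y:(215+x/2.3,170+y/2.3); d=lambda x,y:(170+(x-438)/2.2,135+y/2.2)
def T(n,a,b,z): print(n,"tri",tri(S,s(*a),D,d(*b)),"scene@z",onz(S,s(*a),z),"side@z",onz(D,d(*b),z))
T("knob",(202,149),(645,88),188)
T("tube",(227,184),(626,136),115)
T("cA",(203,106),(658,140),154)
T("cB",(306,153),(564,133),154)
T("cC",(131,317),(670,22),154)
T("cD",(22,246),(754,47),154)
T("rim",(294,56),(571,314),100)
T("tabend",(263,37),(608,350),95)
T("standcorner nearcam",(290,127),(570,396),0)
T("ceram",(253,105),(612,262),85)
T("clay",(361,132),(499,262),65)
T("bottle",(413,170),(472,130),150)
T("blue",(173,65),(712,332),60)
E
python3 m0.py
```

```text
knob tri [587.1 -76.1 185.3] scene@z [589.5 -78.5 188. ] side@z [584.9 -73.4 188. ]
tube tri [602.5 -41.2 115. ] scene@z [604.3 -40.3 115. ] side@z [600.8 -42.2 115. ]
cA tri [528.9   8.4 171.8] scene@z [519.7  30.2 154. ] side@z [534.7 -12.8 154. ]
cB tri [667.2  29.1 149.8] scene@z [672.   26.2 154. ] side@z [661.5  32.2 154. ]
cC tri [ 651.8 -298.2  145.3] scene@z [ 657.8 -303.5  154. ] side@z [ 645.2 -287.7  154. ]
cD tri [ 500.4 -291.9  147.9] scene@z [ 505.  -296.1  154. ] side@z [ 497.5 -283.8  154. ]
rim tri [516.1 282.6  96. ] scene@z [519.8 277.8 100. ] side@z [513.1 285.1 100. ]
tabend tri [448.2 309.3  90.1] scene@z [451.9 302.4  95. ] side@z [446.2 312.7  95. ]
standcorner nearcam tri [515.4 300.3 -50.5] scene@z [545.  241.4   0. ] side@z [493.3 332.3   0. ]
ceram tri [519.6 162.9  76.9] scene@z [525.5 153.7  85. ] side@z [515.1 169.3  85. ]
clay tri [664.6 217.5  62.3] scene@z [666.3 214.4  65. ] side@z [662.5 219.5  65. ]
bottle tri [786.2  79.6 149.4] scene@z [786.9  79.3 150. ] side@z [784.9  80.  150. ]
blue tri [353.9 201.   57.5] scene@z [356.1 198.   60. ] side@z [353.  202.9  60. ]
```

>>> send_rows --rows '[{"yaw": 6.7,"z": -10},{"yaw": 6.7,"z": -10},{"yaw": 6.7,"z": -10},{"x": 28,"y": -35,"z": -2},{"x": 28,"y": -35,"z": -2},{"x": 28,"y": -35,"z": -2},{"x": 28,"y": -35,"z": -2},{"x": 28,"y": -35,"z": -2},{"x": 28,"y": -35,"z": -2},{"x": 28,"y": -35,"z": -2},{"x": 28,"y": -35,"z": -2},{"x": 28,"y": -35,"z": -2},{"x": 28,"y": -35,"z": -2},{"x": 28,"y": -35,"z": -2},{"x": 28,"y": -35},{"x": 28,"y": -35},{"x": 0},{"x": 0}]'

```text
$.rows[0]: bad value
```

```bash
cat >>h.py <<'E'
def go(tgt,ang=None):
    "shift in tool axes to world tgt, after which a yaw to bring tool x to world angle ang (deg)"
    st=arm.read_state();R=cv2.Rodrigues(np.array(st["eef_rot"],float))[0]
    a=np.degrees(np.arctan2(R[1,0],R[0,0]))
    return dict(t=st["time_s"],pos=st["tool_pos"],ang=a,tilt=R[2],shift=None if tgt is None else R.T@(np.array(tgt,float)-st["tool_pos"]),yaw=None if ang is None else a-ang,ft=st["ft_force"],gap=st["finger_gap"])
E
python3 - <<'E'
from h import *
np.set_printoptions(precision=2,suppress=True)
print(go((587,-76,250),-3)); im,c=grab("wrist","w1.png")
print(proj(c,(587,-76,188)),proj(c,(602,-41,115)))
E
```

```text
{'t': 0.15, 'pos': array([ 168.58, -549.17,  230.59]), 'ang': np.float64(17.063213882952667), 'tilt': array([ 0., -0., -1.]), 'shift': array([ 538.85, -329.6 ,  -18.82]), 'yaw': np.float64(20.063213882952667), 'ft': array([ 0.12, -0.99, -0.96]), 'gap': 85.41037373894574}
[-2277.92 -3661.42] [ -819.68 -1455.63]
```

View pics/w1.png

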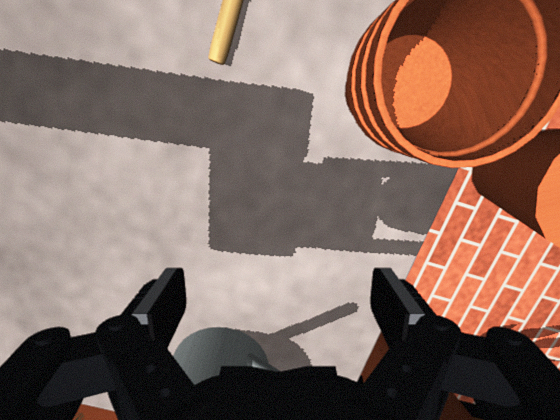

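The move was refused because the rows need every field, so this wrist view only shows the starting pose and floor. I'll resend with full rows.

>>> send_rows --rows '[{"x": 0,"y": 0,"z": -10,"yaw": 6.7,"fingers": 1},{"x": 0,"y": 0,"z": -10,"yaw": 6.7,"fingers": 1},{"x": 0,"y": 0,"z": -10,"yaw": 6.7,"fingers": 1},{"x": 28,"y": -35,"z": -2,"yaw": 0,"fingers": 1},{"x": 28,"y": -35,"z": -2,"yaw": 0,"fingers": 1},{"x": 28,"y": -35,"z": -2,"yaw": 0,"fingers": 1},{"x": 28,"y": -35,"z": -2,"yaw": 0,"fingers": 1},{"x": 28,"y": -35,"z": -2,"yaw": 0,"fingers": 1},{"x": 28,"y": -35,"z": -2,"yaw": 0,"fingers": 1},{"x": 28,"y": -35,"z": -2,"yaw": 0,"fingers": 1},{"x": 28,"y": -35,"z": -2,"yaw": 0,"fingers": 1},{"x": 28,"y": -35,"z": -2,"yaw": 0,"fingers": 1},{"x": 28,"y": -35,"z": -2,"yaw": 0,"fingers": 1},{"x": 28,"y": -35,"z": 0,"yaw": 0,"fingers": 1},{"x": 28,"y": -35,"z": 0,"yaw": 0,"fingers": 1},{"x": 28,"y": -35,"z": 0,"yaw": 0,"fingers": 1},{"x": 0,"y": 0,"z": 0,"yaw": 0,"fingers": 1}]'

```text
time_s: 1.9
tool_pos: [577.6, -105.5, 279.7]
eef_rot: [-3.135, 0.117, -0.001]
ft_force: [-0.3, -0.4, 0.1]
finger_gap: 85.4
```

```bash
python3 - <<'E'
from h import *
np.set_printoptions(precision=2,suppress=True)
print(go((587,-76,250),-3)); im,c=grab("wrist","w2.png")
print(proj(c,(587,-76,188)),proj(c,(602,-41,115)))
E
```

```text
{'t': 1.9, 'pos': array([ 577.56, -105.5 ,  279.72]), 'ang': np.float64(-4.285542694695957), 'tilt': array([ 0., -0., -1.]), 'shift': array([  7.2 , -30.  ,  29.85]), 'yaw': np.float64(-1.2855426946959572), 'ft': array([-0.35, -0.36,  0.14]), 'gap': 85.38733881809303}
[240.38 205.85] [211.88 172.94]
```

View pics/w2.png

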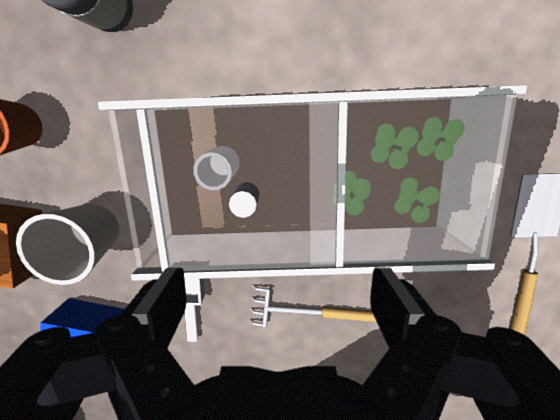

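The wrist view shows the knob top at (243,203), the tube mouth at (212,170), and the rails from (100,105) to (525,90) and (133,275) to (493,266).

```bash
cat >m1.py <<'E'
from h import *
np.set_printoptions(precision=1,suppress=True)
im=cv2.imread("pics/w2.png");c=cal("wrist",dict(eef_rot=arm.read_state()["eef_rot"],tool_pos=arm.read_state()["tool_pos"]))
g=cv2.cvtColor(im,cv2.COLOR_BGR2GRAY)
m=(g[180:225,220:265]>200).astype(np.uint8);n,l,s,ce=cv2.connectedComponentsWithStats(m);i=1+s[1:,4].argmax();k=ce[i]+[220,180];print("knob px",k,s[i])
k=onz(c,k,188);print("knob",k)
# tube: bright grey ring
sub=im[140:200,185:245];hsv=cv2.cvtColor(sub,cv2.COLOR_BGR2HSV)
m=((hsv[...,1]<25)&(hsv[...,2]>95)).astype(np.uint8);n,l,s,ce=cv2.connectedComponentsWithStats(m);print(s[1:],ce[1:]+[185,140])
print("tube",onz(c,(212,170),115))
a,b=onz(c,(100,105),154),onz(c,(525,90),154);e,f=onz(c,(133,275),154),onz(c,(493,266),154)
print(a,b,e,f);print([np.degrees(np.arctan2(-(p-q)[0],(p-q)[1])) for p,q in((a,b),(e,f))])
print(onz(c,(148,190),152),onz(c,(342,185),152))
E
python3 m1.py;python3 -c "
import cv2;cv2.imwrite('pics/w2c.png',cv2.resize(cv2.imread('pics/w2.png')[80:290,90:360],None,fx=2.8,fy=2.8,interpolation=2))"
```

```text
knob px [242.1 203.9] [  9  11  27  27 532]
knob [586.4 -79.4 188. ]
[[   8    6   47   44 1523]
 [  44   51   16    9  111]] [[215.9 167.5]
 [238.  195.6]]
tube [602.7 -43.6 115. ]
[667.5  30.  154. ] [ 653.2 -307.1  154. ] [515.4  35.8 154. ] [ 499.8 -301.2  154. ]
[np.float64(-2.4381747872160946), np.float64(-2.6518060117520634)]
[595.2   6.3 152. ] [ 587.  -162.6  152. ]
```

View pics/w2c.png

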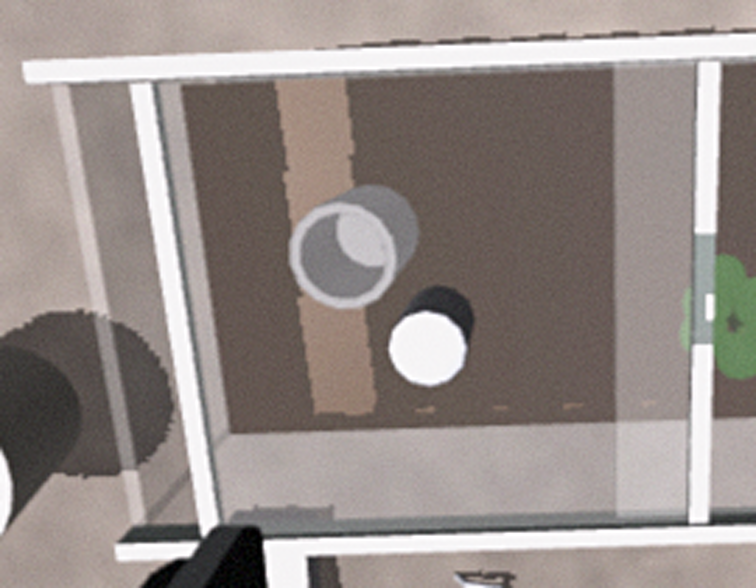

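>>> send_rows --rows '[{"x": 7,"y": -27,"z": 0,"yaw": -1.7,"fingers": 1},{"x": 0,"y": 0,"z": 30,"yaw": 0,"fingers": 0.7},{"x": 0,"y": 0,"z": 30,"yaw": 0,"fingers": 0.7},{"x": 0,"y": 0,"z": 25,"yaw": 0,"fingers": 0.7},{"x": 0,"y": 0,"z": 15,"yaw": 0,"fingers": 0.7},{"x": 0,"y": 0,"z": 5,"yaw": 0,"fingers": 0.7},{"x": 0,"y": 0,"z": 0,"yaw": 0,"fingers": 0.7}]' --squeeze 20

```text
time_s: 2.65
tool_pos: [579.7, -86.4, 171.7]
eef_rot: [3.139, -0.077, -0.007]
ft_force: [0.1, 0.6, 0.7]
finger_gap: 59.6
```

```bash
python3 - <<'E'
from h import *
np.set_printoptions(precision=2,suppress=True)
print(go((587,-78,163),-2.6))
E
```

```text
{'t': 2.65, 'pos': array([579.71, -86.42, 171.73]), 'ang': np.float64(-2.798176696822646), 'tilt': array([-0.,  0., -1.]), 'shift': array([ 6.92, -8.79,  8.68]), 'yaw': np.float64(-0.19817669682264594), 'ft': array([0.07, 0.58, 0.73]), 'gap': 59.5960955927501}
```

>>> send_rows --rows '[{"x": 7,"y": -8,"z": 6,"yaw": 0,"fingers": 0.7},{"x": 2,"y": -2,"z": 2,"yaw": 0,"fingers": 0.7},{"x": 0,"y": 0,"z": 0,"yaw": 0,"fingers": 0.2},{"x": 0,"y": 0,"z": 0,"yaw": 0,"fingers": 0.1},{"x": 0,"y": 0,"z": 0,"yaw": 0,"fingers": 0},{"x": 0,"y": 0,"z": 0,"yaw": 0,"fingers": 0},{"x": 0,"y": 0,"z": 0,"yaw": 0,"fingers": 0}]'

```text
time_s: 3.35
tool_pos: [591.9, -77.7, 166.6]
eef_rot: [3.137, -0.078, 0.002]
ft_force: [0.6, 1.0, -1.6]
finger_gap: 21.2
```

>>> send_rows --rows '[{"x": 0,"y": 8,"z": 0,"yaw": 0,"fingers": 0},{"x": 0,"y": 10,"z": 0,"yaw": 0,"fingers": 0},{"x": 0,"y": 10,"z": 0,"yaw": 0,"fingers": 0},{"x": 0,"y": 10,"z": 0,"yaw": 0,"fingers": 0},{"x": 0,"y": 10,"z": 0,"yaw": 0,"fingers": 0},{"x": 0,"y": 10,"z": 0,"yaw": 0,"fingers": 0},{"x": 0,"y": 10,"z": 0,"yaw": 0,"fingers": 0},{"x": 0,"y": 10,"z": 0,"yaw": 0,"fingers": 0},{"x": 0,"y": 10,"z": 0,"yaw": 0,"fingers": 0}]'

```text
time_s: 4.25
tool_pos: [588.2, -171.1, 166.6]
eef_rot: [3.14, -0.079, 0.006]
ft_force: [2.6, 1.7, -1.6]
finger_gap: 21.2
```

>>> send_rows --rows '[{"x": 0,"y": 4,"z": 0,"yaw": 0,"fingers": 0},{"x": 0,"y": 4,"z": 0,"yaw": 0,"fingers": 0},{"x": 0,"y": 4,"z": 0,"yaw": 0,"fingers": 0},{"x": 0,"y": 4,"z": 0,"yaw": 0,"fingers": 0}]'

```text
time_s: 4.65
tool_pos: [587.5, -189.6, 166.6]
eef_rot: [3.14, -0.08, 0.006]
ft_force: [2.9, 1.6, -1.0]
finger_gap: 21.2
```

>>> send_rows --rows '[{"x": 0,"y": 3,"z": 0,"yaw": 0,"fingers": 0},{"x": 0,"y": 3,"z": 0,"yaw": 0,"fingers": 0},{"x": 0,"y": 3,"z": 0,"yaw": 0,"fingers": 0}]'

```text
time_s: 4.95
tool_pos: [587.1, -198.8, 166.5]
eef_rot: [3.14, -0.079, 0.006]
ft_force: [1.3, 1.8, -2.1]
finger_gap: 21.1
```

>>> send_rows --rows '[{"x": 0,"y": 3,"z": 0,"yaw": 0,"fingers": 0},{"x": 0,"y": 3,"z": 0,"yaw": 0,"fingers": 0}]'

```text
time_s: 5.15
tool_pos: [587.1, -199.2, 166.6]
eef_rot: [-3.13, 0.08, -0.007]
ft_force: [3.6, 11.0, 0.3]
finger_gap: 21.3
```

>>> send_rows --rows '[{"x": 0,"y": 4,"z": 0,"yaw": 0,"fingers": 0},{"x": 0,"y": 4,"z": 0,"yaw": 0,"fingers": 0}]'

```text
time_s: 5.35
tool_pos: [587.1, -199.0, 166.4]
eef_rot: [-3.115, 0.079, -0.007]
ft_force: [2.8, 12.5, 0.8]
finger_gap: 21.2
```

>>> send_rows --rows '[{"x": 0,"y": 0,"z": 0,"yaw": 0,"fingers": 0.3},{"x": 0,"y": 0,"z": 0,"yaw": 0,"fingers": 0.5},{"x": 0,"y": 0,"z": 0,"yaw": 0,"fingers": 0.6},{"x": 0,"y": 0,"z": -15,"yaw": 0,"fingers": 0.6},{"x": 0,"y": 0,"z": -35,"yaw": 0,"fingers": 0.6},{"x": 0,"y": 0,"z": -40,"yaw": 0,"fingers": 0.6}]'

```text
time_s: 5.95
tool_pos: [580.5, -202.1, 252.3]
eef_rot: [-3.115, 0.078, 0.021]
ft_force: [0.5, 0.3, -0.3]
finger_gap: 51.0
```

>>> send_rows --rows '[{"x": -5,"y": -20,"z": -10,"yaw": 0,"fingers": 0.8},{"x": -11,"y": -40,"z": 0,"yaw": 0,"fingers": 0.8},{"x": -11,"y": -40,"z": 0,"yaw": 0,"fingers": 0.8},{"x": -11,"y": -40,"z": 0,"yaw": 0,"fingers": 0.8},{"x": -11,"y": -40,"z": 0,"yaw": 0,"fingers": 0.8},{"x": -11,"y": -40,"z": 0,"yaw": 0,"fingers": 0.8},{"x": -11,"y": -40,"z": 0,"yaw": 0,"fingers": 0.8},{"x": -11,"y": -40,"z": 0,"yaw": 0,"fingers": 0.8},{"x": -11,"y": -40,"z": 0,"yaw": 0,"fingers": 0.8},{"x": -11,"y": -40,"z": 0,"yaw": 0,"fingers": 0.8},{"x": -11,"y": -40,"z": 0,"yaw": 0,"fingers": 0.8},{"x": -11,"y": -40,"z": 0,"yaw": 0,"fingers": 0.8},{"x": -5,"y": -20,"z": 0,"yaw": 6.4,"fingers": 0.8},{"x": 0,"y": 0,"z": 0,"yaw": 6.4,"fingers": 0.8},{"x": 0,"y": 0,"z": 0,"yaw": 6.4,"fingers": 0.8},{"x": 0,"y": 0,"z": 0,"yaw": 0,"fingers": 0.8},{"x": 0,"y": 0,"z": 0,"yaw": 0,"fingers": 0.8}]'

```text
time_s: 7.65
tool_pos: [464.8, 297.9, 272.6]
eef_rot: [-3.071, 0.622, 0.01]
ft_force: [0.8, 0.1, 0.6]
finger_gap: 68.3
```

```bash
cat >m2.py <<'E'
from h import *
np.set_printoptions(precision=1,suppress=True)
print(go((458,306,150),-21.7)); im,c=grab("wrist","w3.png")
h=cv2.cvtColor(im,cv2.COLOR_RGB2HSV);m=((h[...,0]>40)&(h[...,0]<85)&(h[...,1]>90)).astype(np.uint8)
cs=cv2.findContours(m,cv2.RETR_EXTERNAL,cv2.CHAIN_APPROX_NONE)[0]
k=max(cs,key=cv2.contourArea);print(cv2.boundingRect(k),cv2.contourArea(k))
P=np.array([onz(c,p[0],100)[:2] for p in k])   # top plane z=100
ctr=np.mean(P,0)
for _ in range(20):  # rim circle from boundary points near r=38
    r=np.linalg.norm(P-ctr,axis=1);s=P[abs(r-38)<5];A=np.c_[2*s,np.ones(len(s))];ctr=np.linalg.lstsq(A,(s**2).sum(1),rcond=None)[0][:2]
r=np.linalg.norm(P-ctr,axis=1);print("rim ctr",ctr,"R",np.median(r),"far",r.max(),len(s))
t=P[(r>50)&(r<78)].mean(0)-ctr;th=np.arctan2(t[1],t[0]);print("tab dir deg",np.degrees(th),"own x",np.degrees(th)-180,"tab pt",ctr+62*np.array([np.cos(th),np.sin(th)]))
E
python3 m2.py
```

```text
{'t': 7.65, 'pos': array([464.8, 297.9, 272.6]), 'ang': np.float64(-22.880297137103405), 'tilt': array([-0., -0., -1.]), 'shift': array([ -8.5,  -4. , 122.7]), 'yaw': np.float64(-1.1802971371034054), 'ft': array([0.8, 0.1, 0.6]), 'gap': 68.34544617570982}
(235, 94, 77, 119) 5018.5
rim ctr [516.4 283.1] R 37.0926850030028 far 78.38162284127525 223
tab dir deg 162.02895300686393 own x -17.97104699313607 tab pt [457.4 302.2]
```

View pics/w3.png

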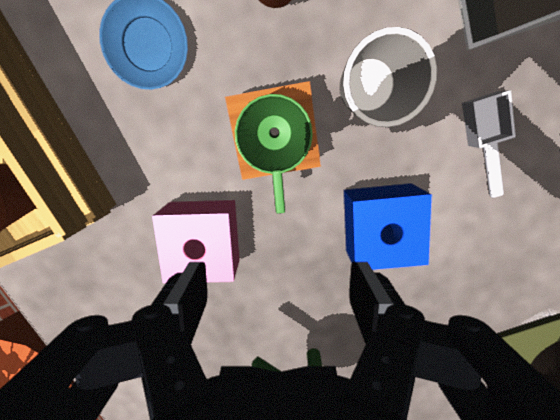

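The wrist view shows the funnel rim centred at about (274,134), with its tab ending at (281,212) between the pink and blue look-alikes. The measured radius of 37 mm matches the funnel meant.

>>> send_rows --rows '[{"x": -9,"y": -1,"z": 10,"yaw": -4.9,"fingers": 0.5},{"x": 0,"y": 0,"z": 35,"yaw": 0,"fingers": 0.5},{"x": 0,"y": 0,"z": 35,"yaw": 0,"fingers": 0.5},{"x": 0,"y": 0,"z": 30,"yaw": 0,"fingers": 0.5},{"x": 0,"y": 0,"z": 5,"yaw": 0,"fingers": 0.5},{"x": 0,"y": 0,"z": 0,"yaw": 0,"fingers": 0.5}]'

```text
time_s: 8.3
tool_pos: [458.9, 301.9, 157.0]
eef_rot: [-3.094, 0.475, -0.0]
ft_force: [0.8, 0.6, -0.0]
finger_gap: 43.0
```

```bash
python3 - <<'E'
from h import *
np.set_printoptions(precision=2,suppress=True)
print(go((457.4,302.2,72),-18))
E
sed 's/w3.png/w4.png/' m2.py | python3 -
```

```text
{'t': 8.3, 'pos': array([458.92, 301.85, 157.  ]), 'ang': np.float64(-17.448763337339624), 'tilt': array([-0.  , -0.01, -1.  ]), 'shift': array([-1.41,  1.1 , 85.  ]), 'yaw': np.float64(0.5512366626603757), 'ft': array([ 0.77,  0.57, -0.05]), 'gap': 42.977556090894446}
{'t': 8.3, 'pos': array([458.9, 301.9, 157. ]), 'ang': np.float64(-17.448763337339624), 'tilt': array([-0., -0., -1.]), 'shift': array([-2.1, -3.6,  7. ]), 'yaw': np.float64(4.251236662660375), 'ft': array([ 0.8,  0.6, -0. ]), 'gap': 42.977556090894446}
(221, 71, 122, 184) 12526.0
rim ctr [516.5 282.8] R 37.20749776945509 far 78.22146358578479 354
tab dir deg 161.9985730623607 own x -18.00142693763931 tab pt [457.6 302. ]
```

Both measurements agree, so I'll descend and grip.

>>> send_rows --rows '[{"x": -1,"y": 0,"z": 25,"yaw": 0.5,"fingers": 0.5},{"x": 0,"y": 0,"z": 30,"yaw": 0,"fingers": 0.5},{"x": 0,"y": 0,"z": 18,"yaw": 0,"fingers": 0.5},{"x": 0,"y": 0,"z": 5,"yaw": 0,"fingers": 0.5},{"x": 0,"y": 0,"z": 0,"yaw": 0,"fingers": 0.5}]'

```text
time_s: 8.85
tool_pos: [467.0, 307.0, 87.2]
eef_rot: [-3.08, 0.485, -0.025]
ft_force: [-0.2, -0.8, -0.7]
finger_gap: 42.7
```

```bash
python3 - <<'E'
from h import *
np.set_printoptions(precision=3,suppress=True)
print(go((457.6,302,72),-18))
E
```

```text
{'t': 8.85, 'pos': array([467.01 , 306.963,  87.234]), 'ang': np.float64(-17.923299589317722), 'tilt': array([ 0.012, -0.026, -1.   ]), 'shift': array([-7.614,  8.009, 14.938]), 'yaw': np.float64(0.07670041068227818), 'ft': array([-0.166, -0.791, -0.734]), 'gap': 42.65656243673169}
```

>>> send_rows --rows '[{"x": -7,"y": 7,"z": 5,"yaw": 0,"fingers": 0.5},{"x": -2,"y": 2,"z": 5,"yaw": 0,"fingers": 0.5},{"x": 0,"y": 0,"z": 3,"yaw": 0,"fingers": 0.5},{"x": 0,"y": 0,"z": 0,"yaw": 0,"fingers": 0.5},{"x": 0,"y": 0,"z": 0,"yaw": 0,"fingers": 0.5}]'

```text
time_s: 9.35
tool_pos: [457.7, 302.4, 77.6]
eef_rot: [-3.075, 0.484, -0.036]
ft_force: [-0.7, -0.1, 0.3]
finger_gap: 43.0
```

```bash
python3 - <<'E'
from h import *
np.set_printoptions(precision=3,suppress=True)
print(go((457.6,302,72),-18))
E
```

```text
{'t': 9.35, 'pos': array([457.696, 302.388,  77.614]), 'ang': np.float64(-17.907822822299327), 'tilt': array([ 0.018, -0.032, -0.999]), 'shift': array([-0.074,  0.578,  5.598]), 'yaw': np.float64(0.09217717770067324), 'ft': array([-0.749, -0.055,  0.276]), 'gap': 43.01798582651698}
```

>>> send_rows --rows '[{"x": 0,"y": 0,"z": 5,"yaw": 0,"fingers": 0.5},{"x": 0,"y": 0,"z": 0,"yaw": 0,"fingers": 0.4},{"x": 0,"y": 0,"z": 0,"yaw": 0,"fingers": 0.25},{"x": 0,"y": 0,"z": 0,"yaw": 0,"fingers": 0.1},{"x": 0,"y": 0,"z": 0,"yaw": 0,"fingers": 0},{"x": 0,"y": 0,"z": 0,"yaw": 0,"fingers": 0},{"x": 0,"y": 0,"z": 0,"yaw": 0,"fingers": 0}]' --squeeze 45

```text
time_s: 10.05
tool_pos: [458.6, 302.9, 72.7]
eef_rot: [-3.074, 0.484, -0.037]
ft_force: [-0.5, -0.6, -0.3]
finger_gap: 9.4
```

>>> send_rows --rows '[{"x": 0,"y": 0,"z": -5,"yaw": 0,"fingers": 0},{"x": 0,"y": 0,"z": -10,"yaw": 0,"fingers": 0},{"x": 0,"y": 0,"z": -15,"yaw": 0,"fingers": 0},{"x": 0,"y": 0,"z": 0,"yaw": 0,"fingers": 0}]'

```text
time_s: 10.45
tool_pos: [457.4, 302.0, 104.3]
eef_rot: [-3.075, 0.484, -0.035]
ft_force: [0.4, 0.4, 0.2]
finger_gap: 9.5
```

```bash
python3 - <<'E'
from h import *
np.set_printoptions(precision=3,suppress=True)
print(go((457.6,302,72),-18))
E
```

```text
{'t': 10.45, 'pos': array([457.358, 301.954, 104.318]), 'ang': np.float64(-17.910944401396318), 'tilt': array([ 0.018, -0.032, -0.999]), 'shift': array([-0.363,  0.913, 32.304]), 'yaw': np.float64(0.08905559860368228), 'ft': array([0.412, 0.378, 0.197]), 'gap': 9.539158988070959}
```

>>> send_rows --rows '[{"x": 0,"y": 0,"z": -20,"yaw": 0,"fingers": 0},{"x": 0,"y": 0,"z": -30,"yaw": 0,"fingers": 0},{"x": 0,"y": 0,"z": -30,"yaw": 0,"fingers": 0},{"x": 0,"y": 0,"z": -30,"yaw": 0,"fingers": 0},{"x": 0,"y": 0,"z": -25,"yaw": 0,"fingers": 0},{"x": 0,"y": 0,"z": -10,"yaw": 0,"fingers": 0},{"x": 0,"y": 0,"z": 0,"yaw": 0,"fingers": 0},{"x": 0,"y": 0,"z": 0,"yaw": 0,"fingers": 0}]'

```text
time_s: 11.25
tool_pos: [451.4, 297.2, 252.8]
eef_rot: [-3.077, 0.485, -0.031]
ft_force: [0.2, 0.2, -1.0]
finger_gap: 9.2
```

```bash
python3 - <<'E'
from h import *
np.set_printoptions(precision=3,suppress=True)
print(go((544,-24,260),-18))
im,c=grab("wrist","w5.png");a,_=grab("scene","s5.png");b,_=grab("side","d5.png")
o=np.zeros((420,800,3),np.uint8);o[:300,:400]=cv2.resize(im,(400,300))[:,:,::-1];o[:300,400:]=cv2.resize(b[90:330,130:450],(400,300))[:,:,::-1]
cv2.imwrite("pics/c5.png",o[:300])
E
```

```text
{'t': 11.25, 'pos': array([451.401, 297.247, 252.764]), 'ang': np.float64(-17.916375205398538), 'tilt': array([ 0.015, -0.03 , -0.999]), 'shift': array([187.022, 276.932, -12.562]), 'yaw': np.float64(0.08362479460146233), 'ft': array([ 0.159,  0.241, -1.023]), 'gap': 9.19767058297517}
```

View pics/c5.png

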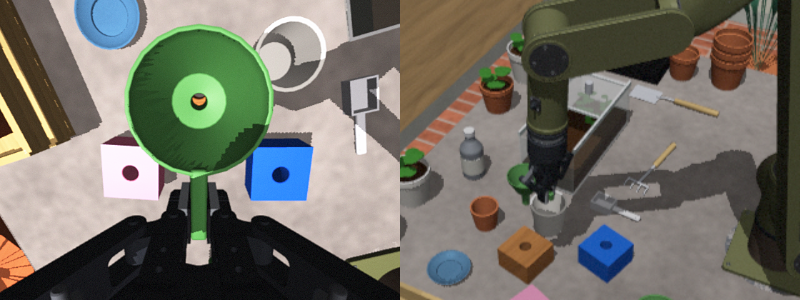

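The funnel is held by its tab clear of the empty wooden stand, with its rim centred at about (200,100) in the wrist half. The door still looks open.

>>> send_rows --rows '[{"x": 8,"y": 12,"z": -1,"yaw": 0,"fingers": 0},{"x": 15,"y": 22,"z": -1,"yaw": 0,"fingers": 0},{"x": 17,"y": 25,"z": -1,"yaw": 0,"fingers": 0},{"x": 17,"y": 25,"z": -1,"yaw": 0,"fingers": 0},{"x": 17,"y": 25,"z": -1,"yaw": 0,"fingers": 0},{"x": 17,"y": 25,"z": -1,"yaw": 0,"fingers": 0},{"x": 17,"y": 25,"z": -1,"yaw": 0,"fingers": 0},{"x": 17,"y": 25,"z": -1,"yaw": 0,"fingers": 0},{"x": 17,"y": 25,"z": 0,"yaw": 0,"fingers": 0},{"x": 12,"y": 18,"z": 0,"yaw": 0,"fingers": 0},{"x": 5,"y": 8,"z": 0,"yaw": 0,"fingers": 0},{"x": 0,"y": 0,"z": 0,"yaw": 0,"fingers": 0},{"x": 0,"y": 0,"z": 0,"yaw": 0,"fingers": 0}]'

```text
time_s: 12.7
tool_pos: [527.2, 3.4, 244.0]
eef_rot: [-3.09, 0.487, 0.004]
ft_force: [-0.5, 0.5, -1.1]
finger_gap: 9.1
```

```bash
python3 - <<'E'
from h import *
np.set_printoptions(precision=3,suppress=True)
print(go((544,-24,240),-18))
E
```

```text
{'t': 12.7, 'pos': array([527.169,   3.354, 244.018]), 'ang': np.float64(-17.91426080379737), 'tilt': array([-0.005, -0.013, -1.   ]), 'shift': array([24.448, 20.9  ,  3.626]), 'yaw': np.float64(0.08573919620263126), 'ft': array([-0.532,  0.48 , -1.091]), 'gap': 9.108332265942385}
```

>>> send_rows --rows '[{"x": 12,"y": 10,"z": 0,"yaw": 0,"fingers": 0},{"x": 10,"y": 8,"z": 0,"yaw": 0,"fingers": 0},{"x": 3,"y": 3,"z": 0,"yaw": 0,"fingers": 0},{"x": 0,"y": 0,"z": 0,"yaw": 0,"fingers": 0},{"x": 0,"y": 0,"z": 0,"yaw": 0,"fingers": 0}]'

```text
time_s: 13.2
tool_pos: [545.7, -23.9, 243.4]
eef_rot: [-3.09, 0.48, 0.005]
ft_force: [-0.2, -0.8, -1.5]
finger_gap: 9.1
```

```bash
cat > m3.py <<'E'
from h import *
import sys
np.set_printoptions(precision=3,suppress=True)
st=arm.read_state();print(go((544,-24,178),-18)); n=sys.argv[1]
W,cw=grab("wrist","w%s.png"%n);a,S=grab("scene","s%s.png"%n);b,D=grab("side","d%s.png"%n)
# rotation of tool since the grip = rotation of funnel
R0=cv2.Rodrigues(np.array([-3.074,.484,-.037]))[0];R=cv2.Rodrigues(np.array(st["eef_rot"],float))[0]
dR=R@R0.T; o=np.array(st["tool_pos"])+dR@np.array([58.1,-20,-52.7]);ax=dR[:,2]
print("funnel origin by kinematics",o,"axis",ax)
h=cv2.cvtColor(W,cv2.COLOR_RGB2HSV);m=((h[...,0]>40)&(h[...,0]<85)&(h[...,1]>90)).astype(np.uint8)
k=max(cv2.findContours(m,cv2.RETR_EXTERNAL,cv2.CHAIN_APPROX_NONE)[0],key=cv2.contourArea)
P=np.array([onz(cw,p[0],o[2]+80)[:2] for p in k if p[0][1]<300]);ctr=(o+80*ax)[:2];print("expected rim",ctr)
for _ in range(20):
    r=np.linalg.norm(P-ctr,axis=1);s=P[abs(r-38)<5];ctr=np.linalg.lstsq(np.c_[2*s,np.ones(len(s))],(s**2).sum(1),rcond=None)[0][:2]
print("rim seen",ctr,"R",np.median(np.linalg.norm(s-ctr,axis=1)))
for nm,c in(("scene",S),("side",D)): print(nm,"origin",proj(c,o),"tube",proj(c,(602.5,-44,115)))
A=cv2.resize(a[190:310,230:390],(400,300),interpolation=2);u=proj(D,o).astype(int);B=cv2.resize(b[u[1]-60:u[1]+60,u[0]-80:u[0]+80],(400,300),interpolation=2);print("side crop origin",u-[80,60])
cv2.imwrite("pics/c%s.png"%n,np.hstack([A,B])[:,:,::-1])
E
python3 m3.py 6
```

```text
{'t': 13.2, 'pos': array([545.739, -23.889, 243.394]), 'ang': np.float64(-17.668306405355498), 'tilt': array([-0.005, -0.014, -1.   ]), 'shift': array([-1.27 ,  1.53 , 65.387]), 'yaw': np.float64(0.3316935946445021), 'ft': array([-0.203, -0.753, -1.544]), 'gap': 9.063154130984833}
funnel origin by kinematics [602.374 -44.229 189.249] axis [0.029 0.011 1.   ]
expected rim [604.691 -43.36 ]
rim seen [604.828 -42.505] R 37.40303904607531
scene origin [313.915 229.808] tube [312.448 250.442]
side origin [255.042 178.238] tube [255.243 196.345]
side crop origin [175 118]
```

View pics/c6.png

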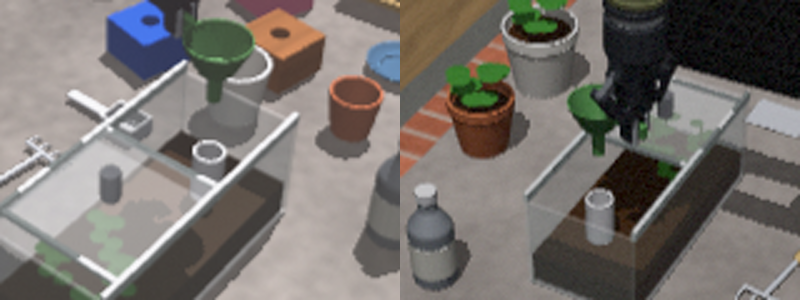

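The funnel hangs upright over the open half. In full-image pixels the spout tip is at scene (315.6,230.4) and side (254.2,179.2), and the tube mouth is at scene (313.6,250.8) and side (254.6,197.2). The door's knob is well clear.

```bash
python3 - <<'E'
from h import *
np.set_printoptions(precision=1,suppress=True)
S=cal("scene");D=cal("side")
print("tube",tri(S,(313.6,250.8),D,(254.6,197.2)),onz(S,(313.6,250.8),115),onz(D,(254.6,197.2),115))
print("spout",tri(S,(315.6,230.2),D,(254.2,179.0)))
# tube ring by colour, at 115 mm
for n,c,b in(("s6",S,(300,240,26,40)),("d6",D,(242,188,26,40))):
    im=cv2.imread("pics/%s.png"%n);x,y,w,h=b;g=cv2.cvtColor(im[y:y+h,x:x+w],cv2.COLOR_BGR2HSV)
    m=((g[...,1]<40)&(g[...,2]>150)).astype(np.uint8);nn,l,s,ce=cv2.connectedComponentsWithStats(m);i=1+s[1:,4].argmax();print(n,s[i]+[x,y,0,0,0])
E
```

```text
tube [604.1 -41.3 112.7] [605.9 -43.3 115. ] [602.4 -39.2 115. ]
spout [604.9 -41.3 187.4]
s6 [300 256  26  24 262]
d6 [249 195  11   7  27]
```

>>> send_rows --rows '[{"x": 0,"y": 0,"z": 10,"yaw": 0,"fingers": 0},{"x": 0,"y": 0,"z": 12,"yaw": 0,"fingers": 0},{"x": 0,"y": 0,"z": 12,"yaw": 0,"fingers": 0},{"x": 0,"y": 0,"z": 5,"yaw": 0,"fingers": 0},{"x": 0,"y": 0,"z": 0,"yaw": 0,"fingers": 0},{"x": 0,"y": 0,"z": 0,"yaw": 0,"fingers": 0}]'

```text
time_s: 13.95
tool_pos: [543.6, -22.0, 199.7]
eef_rot: [-3.09, 0.478, 0.01]
ft_force: [-0.2, 0.6, -0.4]
finger_gap: 9.3
```

```bash
cat > k.py <<'E'
from h import *
np.set_printoptions(precision=3,suppress=True)
st=arm.read_state();R0=cv2.Rodrigues(np.array([-3.074,.484,-.037]))[0];R=cv2.Rodrigues(np.array(st["eef_rot"],float))[0]
dR=R@R0.T; o=np.array(st["tool_pos"])+dR@np.array([58.1,-20,-52.7])
print("pos",st["tool_pos"],"origin",o,"axis",dR[:,2],"shift",R.T@(np.array([602.5,-44,125])-o),st["ft_force"])
E
python3 k.py
```

```text
pos [543.632 -22.008 199.674] origin [600.122 -42.23  145.334] axis [0.032 0.01  0.999] shift [ 2.978  1.239 20.294] [-0.228  0.569 -0.449]
```

>>> send_rows --rows '[{"x": 3,"y": 1,"z": 4,"yaw": 0,"fingers": 0},{"x": 0,"y": 0,"z": 6,"yaw": 0,"fingers": 0},{"x": 0,"y": 0,"z": 4,"yaw": 0,"fingers": 0},{"x": 0,"y": 0,"z": 0,"yaw": 0,"fingers": 0},{"x": 0,"y": 0,"z": 0,"yaw": 0,"fingers": 0}]'

```text
time_s: 14.45
tool_pos: [547.3, -24.0, 185.1]
eef_rot: [-3.09, 0.478, 0.007]
ft_force: [-0.2, 0.1, -0.5]
finger_gap: 9.0
```

```bash
python3 k.py
```

```text
pos [547.34  -24.049 185.144] origin [603.931 -44.298 130.919] axis [0.03  0.011 0.999] shift [-1.414  0.229  5.926] [-0.221  0.146 -0.483]
```

>>> send_rows --rows '[{"x": -1,"y": 0,"z": 3,"yaw": 0,"fingers": 0},{"x": 0,"y": 0,"z": 2,"yaw": 0,"fingers": 0},{"x": 0,"y": 0,"z": 0,"yaw": 0,"fingers": 0},{"x": 0,"y": 0,"z": 0,"yaw": 0,"fingers": 0}]'

```text
time_s: 14.85
tool_pos: [546.4, -23.6, 180.2]
eef_rot: [-3.09, 0.478, 0.006]
ft_force: [-0.1, 0.3, -0.6]
finger_gap: 9.2
```

```bash
python3 k.py; sed -i 's/A=cv2.resize(a\[190:310,230:390\]/A=cv2.resize(a[205:265,270:350]/; s/b\[u\[1\]-60:u\[1\]+60,u\[0\]-80:u\[0\]+80\]/b[u[1]-30:u[1]+30,u[0]-40:u[0]+40]/' m3.py; python3 m3.py 7
```

```text
pos [546.436 -23.641 180.164] origin [603.072 -43.895 125.988] axis [0.029 0.011 1.   ] shift [-0.507  0.286  0.987] [-0.122  0.278 -0.618]
{'t': 14.85, 'pos': array([546.436, -23.641, 180.164]), 'ang': np.float64(-17.593597233399795), 'tilt': array([-0.006, -0.014, -1.   ]), 'shift': array([-2.201,  1.108,  2.162]), 'yaw': np.float64(0.40640276660020547), 'ft': array([-0.122,  0.278, -0.618]), 'gap': 9.154503013536372}
funnel origin by kinematics [603.072 -43.895 125.988] axis [0.029 0.011 1.   ]
expected rim [605.426 -43.04 ]
rim seen [605.611 -42.418] R 37.33354922557195
scene origin [312.863 247.55 ] tube [312.448 250.442]
side origin [255.032 193.704] tube [255.243 196.345]
side crop origin [175 133]
```

View pics/c7.png

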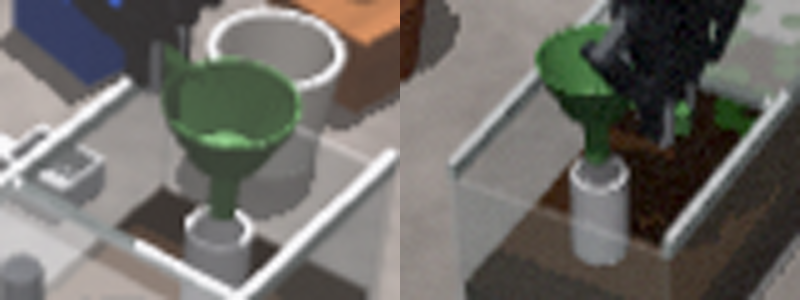

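The spout hangs centred just above the tube mouth and touches nothing. The spout tip is at about (224,216) and the mouth at (220,228) in the left half, (597,162) and (602,180) in the right half. It sits about 1.5 mm too far in +x, so I'll trim that.

>>> send_rows --rows '[{"x": -1.5,"y": 0.5,"z": 0.5,"yaw": 0,"fingers": 0},{"x": 0,"y": 0,"z": 0,"yaw": 0,"fingers": 0},{"x": 0,"y": 0,"z": 0,"yaw": 0,"fingers": 0}]'

```text
time_s: 15.3
tool_pos: [544.9, -23.7, 179.9]
eef_rot: [-3.09, 0.478, 0.005]
ft_force: [0.3, -0.9, -0.4]
finger_gap: 9.1
```

```bash
python3 k.py; python3 - <<'E'
from h import *
im,c=grab("scene","s8.png"); 
# door knob still at the stop?
st=proj(c,(587,-200,188)).astype(int); print(st)
A=cv2.resize(im[200:310,220:370],(750,550),interpolation=2);cv2.imwrite("pics/c8.png",A[:,:,::-1])
E
```

```text
pos [544.918 -23.716 179.905] origin [601.582 -43.975 125.761] axis [0.029 0.011 1.   ] shift [ 0.886 -0.244  0.759] [ 0.314 -0.867 -0.423]
[274 259]
```

View pics/c8.png

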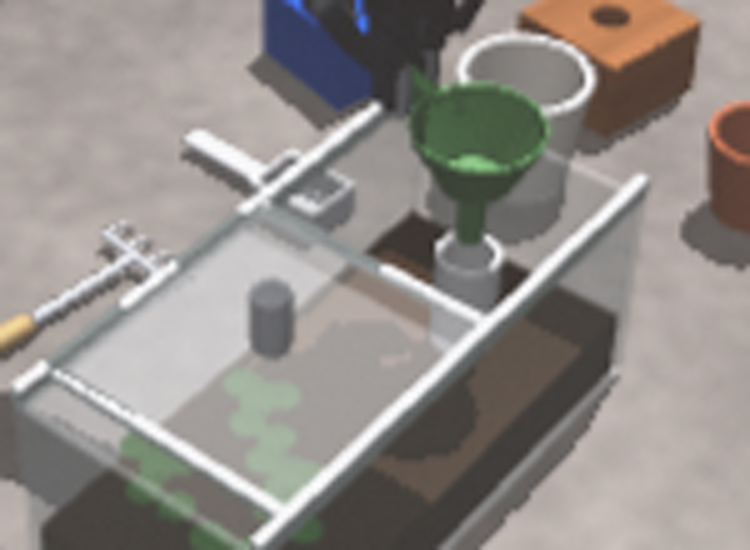

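The door is still open: the knob at (271,290) here, full-image (274,258), matches the stop position (274,259). The spout at (469,240) is centred over the mouth at (468,250), and everything else is undisturbed. Handing in.

```bash
python3 -c "
from rig import arm
arm.job_done()"
```

```text
the job is handed in; nothing more can be done
```

The door is fully open and I handed the job in at about 15 s, with the arm holding the funnel over the filling tube ready to pour.

- **Door:** I slid it about 121 mm, which leaves it roughly 148 mm open. It then stopped moving while the force rose to about 12 N. In the last picture the knob was still at the stop position.
- **Funnel:** I lifted it by its tab and carried it with the spout about 190 mm above the slab or higher. It now hangs about 1.7° off vertical, because the tool tilted slightly after the grip and I did not correct it.
- **Position over the tube:** The spout is centred to about 1–2 mm and about 11 mm above the mouth. Wrist forces stayed near zero, so there was no sign of contact with the tube or planter.
- **Last checks:** The two fixed cameras disagreed by about 1–2 mm on the centring, within their stated accuracy, so I moved the spout 1.5 mm to favour the pictures. That leaves the arm's own position reading about 1 mm off my original target. Nothing else looked shifted in the last picture.

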